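Unbolt the presentation case and open its lid on to the rest

TASK

Open the wooden presentation case for display: draw its sliding bolt all the way back, then swing the lid up and over until it meets the rest bar behind it. The hinge is stiff, so press the lid home against the bar with a gentle push you can feel (about 5 to 10 N, never a shove or a slam), and leave it leaning on the bar; never force the lid against the bolt and do not disturb the other goods.

Things in the scene. Friction and masses are not known exactly. Their poses are not given: they have to be found in the camera images.
- case: Dark wooden presentation case, fixed, 140 (x) x 260 (y) x 70 mm high; the closed lid adds 12 mm. Origin: centre of its underside, on the table. Its -x side is the front (yaw up to 0.3 rad); the hinge is on its +x side. On its right end (-y) a wooden carrier, 44 mm wide along x, stands out 59 mm and carries the bolt between two low ribs that rise to 90 mm height.
- hinge_mid (a point): Middle of the lid's hinge axis: at case (+70, 0) mm, height 70 mm. The hinge axis runs along the case's y. Axes parallel to the case's.
- handle_mid (a point): Middle of the lid's handle: round steel bar, 10 mm thick, 130 mm long along the case's y, on two thin arms near its ends, 45 mm in front of the lid's edge (40 mm clear; open fingers to 60 mm at most). 185 mm from the hinge axis along the lid's -x, 6 mm along its +z; closed: case (-115, 0) mm, height 76 mm. The bar can turn between finger pads as the lid swings.
- lid (a joint): Hinge angle of the lid in rad: 0 closed, grows as it opens, pi/2 upright. The hinge is stiff (friction about 0.35 N m, plus the lid's weight): the lid stays where it is left and does not fall on to its rest by itself. It meets the rest bar somewhere between 1.7 and 2.0 rad, different each time.
- bolt (a joint): Travel of the sliding bolt in m: 0 fully shut, 0.032 drawn to its end stop. It slides along the case's -y (outwards, off the lid) with about 2.5 N friction, starts between 0 and 0.005 and stays where it is left. Below about 0.016 it lies over the lid's right edge and holds the lid shut.
- bolt_knob (a point): Centre of the bolt's upright round steel knob, 16 mm diameter, 30 mm tall, from 89 to 119 mm height, on a flat steel bar 16 mm wide (x) and 6 mm thick that lies 1 mm above the closed lid (its top at 89 mm height). With the bolt fully shut the knob is at case (-25, -150) mm. Axes parallel to the case's.
- rest: Lid rest: light wooden stand fixed to the table behind the case, two posts 200 mm apart carrying a level round bar. Origin on the table below the bar's middle; axes parallel to the case's. It stands 40 to 70 mm behind the hinge axis, different each time.
- rest_bar (a point): Middle of the rest's round bar, 18 mm diameter with a thin firm rubber sleeve, 236 mm long along the case's y, centre at 185 mm height. The opened lid's outer face comes to bear against the front of this bar; that is the lid's stop. It hardly gives: less than 1 mm under 20 N.
- knife_a: Bystander: fixed-blade knife with light wooden handle, 200 mm long, 28 mm wide, 20 mm high, lying loose to the left of the case (+y of it). Origin on the table at the bolster; handle to its -x, blade to its +x.
- knife_b: Bystander: black-handled fixed-blade knife, 210 mm long, 28 mm wide, 20 mm high, loose, far left. Origin on the table at the bolster; handle to its -x.
- knife_c: Bystander: fixed-blade knife with yellow handle, 175 mm long, 28 mm wide, 20 mm high, loose, to the right of the case beyond the bolt. Origin on the table at the bolster; handle to its -x.
- folder: Bystander: closed folding knife, 110 x 29 x 17 mm, loose, near the robot on the right. Origin centre of underside.
- stone: Bystander: grey whetstone 160 x 60 x 25 mm, loose, behind and left of the case. Origin centre of underside.
- oil: Bystander: small amber oil bottle, 40 mm diameter, 110 mm high, standing loose to the right of the lid rest. Origin centre of underside.
- tin: Bystander: low steel tin, 60 mm diameter, 45 mm high, far right. Origin centre of underside.
- lid_mid (a point): Centre of the lid, a dark wooden board 140 x 260 x 12 mm, 0.26 to 0.44 kg, 70 mm from the hinge axis. Closed: case (0, 0) mm, height 76 mm, axes parallel to the case's; the board runs 140 mm from the hinge axis along its own -x, its underside in the hinge axis, its outer face 12 mm along its own +z. It turns about its own y.

How it is judged:
By the outcome, as a careful person would: the job done as asked, in the order asked, and still so for the second after the job is handed in, with the robot touching nothing.
It also fails if it takes over 58 s, if anything falls off the work surface, if the arm or the gripper's body presses on something with over 40 N, if the wrist force passes 120 N, or if a joint passes its speed limit or range.

ROBOT

A 6-joint arm with a two-finger parallel gripper is mounted at the origin on the work surface. World frame = base frame: x ahead of the robot, y to its left, z up, the work surface at z = 0. Lengths are in m, angles in rad, forces in N, time in s.
With the tool pointing down it reaches from about 0.275 to 1 m from the base axis. Payload 8.4 kg.
Tool frame: the origin (TCP) lies at the very end of the fingers, on their centre line; the grasp point (between the pads) lies 19 mm behind it; z points along the fingers, y is the direction in which the jaws open and shut (so a half turn about z gives the same grasp; the last joint's range is limited). The gripper opens to 85 mm and grips with 20 to 120 N. Pads are 22 mm wide; open, the fingers measure 114 mm over their backs; the gripper's body (76 mm by 85 mm) begins 54 mm behind the grasp point. The pads swing forward as they close: fully open they stand 13 mm farther back than shut.
Start: joints at [1.303, 0.353, 1.633, -0, 1.155, -0.002], TCP at [0.164, 0.603, 0.231] pointing down, gripper open.
Joint ranges: [-2.63, 2.63], [-0.92, 2.1], [0.06, 2.66], [-1.3, 4.44], [0, 2.69], [-3.02, 3.02]. Speed limits (rad/s): [2.22, 2.22, 2.79, 3.14, 3.14, 3.14].

INTERFACE

Orientations are given as a rotation vector (axis times angle).
In Python, from station import arm, eyes gives the robot as it stands.
- The arm moves only by the shell command python3 -m inch 'ROWS' [FORCE]. ROWS is JSON, a list of rows, each an object with "fingers": the closure, from -1 (fully open) to 1 (shut); "linear": the shift along the tool's x, y, z in cm, a list of three; "spin": the turn about the tool's z in degrees. A call has 1 to 20 rows; each row is the pose to reach, as a shift and turn from the pose commanded when the call began, along the tool's axes at that moment; what a row does not reach only later rows make up. A row lasts 1/12 s, in which the tool goes at most 41.7 mm and 7.16 degrees, less where a joint would pass 70% of its speed; a pose out of reach is approached as far as the arm can. A call with a gripper value outside its range is refused whole. The fingers move at their own pace and stop on an object; FORCE is the grip in N (left out, the last holds). Time passes only in rows, so rows that repeat a pose let the fingers close. It gives the time, the measured TCP pose, the force and the opening at its end, in the units of the state.
- arm.sense(): the state, without advancing time (a new reading comes with each control period).
- eyes.read_camera(name): name is "scene" or "side" or "wrist"; returns the picture (420x560x3 uint8, blue, green, red); there is no depth.
- eyes.get_calibration(name): a dict with "K" (3x3 intrinsics, pixels), "pose" (4x4, takes a point from camera to world coordinates). Camera axes: x right, y up, looking along -z (the intrinsics and any distortion apply to the point x, -y, -z); pixel columns grow to the right and rows downward; lengths in m; the calibration is good to about 2 mm. The wrist camera is an equidistant fisheye: a pixel r from the principal point sees the ray r / f radians off the axis. A picture is of the moment at which its call begins: read the wrist's pose just before it. get_calibration takes no time and is no camera call; for the wrist camera it gives the pose at the moment of the call.
- arm.close_job(): hands the job in, once; it reports no verdict.
The state is a dict: "clock": time; "joint_pos": joint angles; "joint_velocities": joint speeds; "joint_torque": joint torques, N m; "tool_pos": TCP position; "tool_rot": TCP orientation; "wrist_force": force on the tool from outside, world axes, zero at the start; "torque": the same for the moment, N m; "gripper_width": finger opening in m.
Only numpy, scipy, OpenCV 4.12 (cv2) and the standard library are available. Lean on these libraries where they do the work, as an engineer would, in place of code of your own. Each camera call takes 0.05 s, during which the arm holds its last target. There are 200 camera calls.

## Working session

There is one attempt and no reset: what is moved stays moved. The work goes in short steps, Python scripts to look and compute and a shell command to move; the robot and the scene stay as the last step left them, time stands still between calls to the robot, and variables do not carry over. Pictures are saved under pics/ and viewed, about 8 in all and at most 12, crops included, and the job is handed in when it is done.

```bash
ls; mkdir -p pics; python3 - <<'E'
from station import arm, eyes
import cv2,numpy as np
s=arm.sense();print({k:np.round(v,3) for k,v in s.items()})
for n in("scene","side"):
    im=eyes.read_camera(n);cv2.imwrite(f"pics/{n}0.png",im)
    c=eyes.get_calibration(n);print(n,{k:(np.round(v,4).tolist() if not isinstance(v,str) else v) for k,v in c.items()})
E
```

```text
pics
{'clock': np.float64(0.0), 'joint_pos': array([ 1.303,  0.354,  1.634, -0.   ,  1.155, -0.002]), 'joint_velocities': array([ 0.002, -0.001, -0.001, -0.002, -0.   , -0.002]), 'joint_torque': array([-1.0000e-03, -6.0522e+01, -3.4205e+01, -0.0000e+00,  9.0000e-03,
       -0.0000e+00]), 'tool_pos': array([0.164, 0.603, 0.231]), 'tool_rot': array([-4.160e-01, -3.114e+00,  2.000e-03]), 'wrist_force': array([-0.766,  0.676,  0.346]), 'torque': array([ 0.003, -0.013, -0.002]), 'gripper_width': np.float64(0.086)}
scene {'K': [[383.6116, 0.0, 277.4689], [0.0, 383.6116, 209.756], [0.0, 0.0, 1.0]], 'pose': [[-0.1015, -0.5885, 0.8021, 1.3159], [0.9948, -0.0511, 0.0884, 0.0637], [-0.011, 0.8069, 0.5906, 0.7382], [0.0, 0.0, 0.0, 1.0]]}
side {'K': [[382.2923, 0.0, 277.9404], [0.0, 382.2923, 205.8987], [0.0, 0.0, 1.0]], 'pose': [[0.9755, 0.1399, -0.17, 0.3359], [-0.2199, 0.5782, -0.7857, -0.9023], [-0.0116, 0.8038, 0.5948, 0.7958], [0.0, 0.0, 0.0, 1.0]]}
```

View pics/scene0.png

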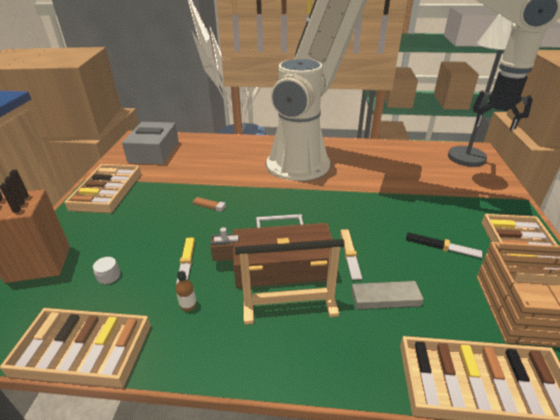

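View pics/side0.png

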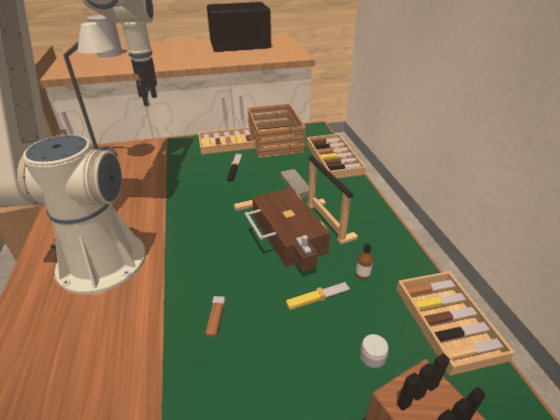

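The scene view shows the case at about (285,250), the handle at (280,220), the bolt knob at (224,235) and the rest bar from (240,245) to (343,243). The side view shows the knob at (304,242) and the handle running from (247,213) to (262,238). I'll zoom in on both for accurate pixels.

```bash
python3 - <<'E'
import cv2
for n,(x,y) in {"scene":(195,200),"side":(220,145)}.items():
    im=cv2.imread(f"pics/{n}0.png")[y:y+130,x:x+170]
    im=cv2.resize(im,None,fx=4.6,fy=4.6,interpolation=cv2.INTER_CUBIC)
    for u in range(0,170,10):
        cv2.putText(im,str(x+u),(int((u+.5)*4.6)-8,8),0,.3,(255,255,255),1);cv2.line(im,(int((u+.5)*4.6),10),(int((u+.5)*4.6),14),(255,255,255),1)
    for v in range(0,130,10):
        cv2.putText(im,str(y+v),(0,int((v+.5)*4.6)+3),0,.3,(255,255,255),1)
    cv2.imwrite(f"pics/{n}z.png",im)
E
```

```text
(no output)
```

View pics/scenez.png

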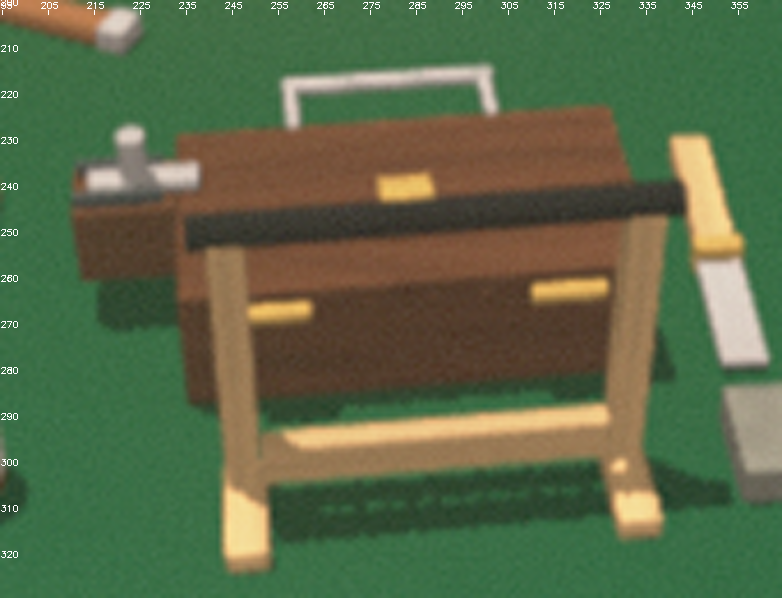

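View pics/sidez.png

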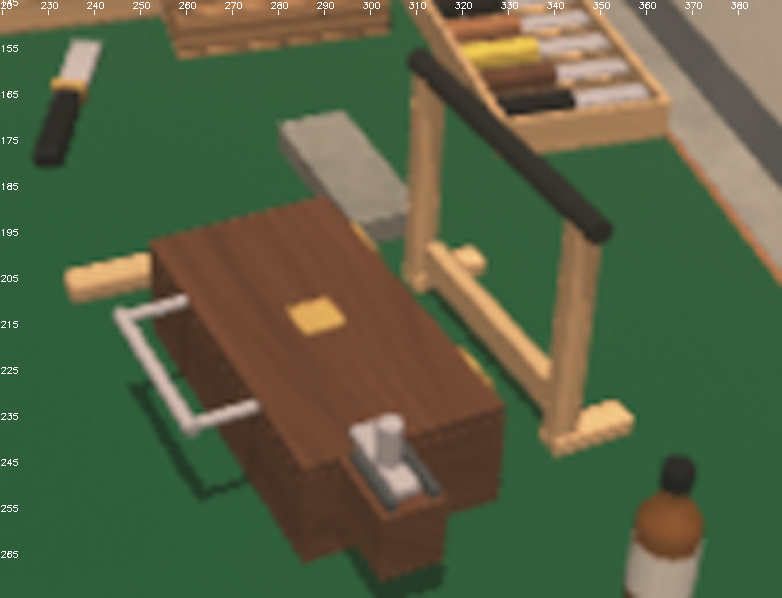

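Both views are sharp enough to take the lid corners, handle ends, knob top and rest-bar ends. Next I fit the case pose, bolt travel and rest distance.

```bash
cat > h.py <<'E'
import numpy as np
from station import arm,eyes
from scipy.spatial.transform import Rotation as R
def proj(n,P):
    c=eyes.get_calibration(n);K=np.array(c['K']);T=np.array(c['pose'])
    q=(np.atleast_2d(P)-T[:3,3])@T[:3,:3]
    return np.c_[K[0,0]*q[:,0]/-q[:,2]+K[0,2],K[1,1]*-q[:,1]/-q[:,2]+K[1,2]]
def toworld(p,x,y,w):
    p=np.atleast_2d(p).astype(float);c,s=np.cos(w),np.sin(w)
    return np.c_[x+c*p[:,0]-s*p[:,1],y+s*p[:,0]+c*p[:,1],p[:,2]]
E
python3 - <<'E'
from h import *
from scipy.optimize import least_squares
def pts(b,d):
    xr=.07+d
    return dict(FL=(-.07,.13,.082),FR=(-.07,-.13,.082),RR=(.07,-.13,.082),RL=(.07,.13,.082),HL=(-.115,.063,.076),HR=(-.115,-.063,.076),K=(-.025,-.15-b,.119),BL=(xr,.118,.185),BR=(xr,-.118,.185))
ob=dict(scene=dict(FR=(178,135),FL=(610,106),RR=(180,300),K=(130,133),HR=(287,84),HL=(490,73),BR=(190,232),BL=(684,198)),
 side=dict(FL=(152,243),RL=(325,198),RR=(503,405),FR=(308,467),HL=(121,316),HR=(192,428),K=(389,424),BL=(415,60),BR=(605,230)))
org=dict(scene=(195,200),side=(220,145))
def res(p):
    r=[]
    for n in ob:
        P=pts(p[3],p[4])
        uv=proj(n,toworld([P[k] for k in ob[n]],*p[:3]))
        o=np.array(list(ob[n].values()))/4.6+org[n]-.5
        r.append((uv-o))
    return np.concatenate(r).ravel()
f=least_squares(res,[.55,0,0,.003,.055],loss='soft_l1')
print(f.x);print(np.round(res(f.x).reshape(-1,2),1).tolist())
x,y,w,b,d=f.x
for k,v in pts(b,d).items(): print(k,toworld(v,x,y,w).round(4))
# lid contact angle: lid outer face tangent to bar radius 9mm
from scipy.optimize import brentq
# outer-face normal dir n(t): closed +z, opening: lid dir (-cos t, sin t); n=(sin t, cos t)
g=lambda t:(d*np.sin(t)+.115*np.cos(t))-.012-.009
print('rest ang',brentq(g,1.5,2.6))
E
```

```text
[ 0.56253595 -0.0047518   0.19985555  0.00339799  0.06457492]
[[-0.1, -0.6], [0.1, -0.9], [-0.2, -0.5], [0.2, 0.2], [0.0, 0.5], [-0.2, -0.1], [-0.4, 0.2], [0.7, -0.4], [-0.8, -0.4], [0.5, -0.8], [1.1, -0.3], [-0.8, 0.2], [0.2, 0.1], [0.2, 0.3], [0.5, -0.1], [0.8, -0.2], [-0.5, 0.6]]
FL [[0.4681 0.1088 0.082 ]]
FR [[ 0.5197 -0.1461  0.082 ]]
RR [[ 0.657  -0.1183  0.082 ]]
RL [[0.6053 0.1366 0.082 ]]
HL [[0.4373 0.0342 0.076 ]]
HR [[ 0.4623 -0.0893  0.076 ]]
K [[ 0.5685 -0.1601  0.119 ]]
BL [[0.671  0.1376 0.185 ]]
BR [[ 0.7179 -0.0937  0.185 ]]
rest ang 1.922537424921768
```

```bash
cat >> h.py <<'E'
C=(.56254,-.00475,.19986); B0=.0034; D=.0646; TR=1.9225
def W(p): return toworld(p,*C)[0]
def goal(P,ang=None):
    "shift in cm in tool axes from present pose to world P; spin for tool-y heading ang"
    s=arm.sense();M=R.from_rotvec(s['tool_rot']).as_matrix()
    a=np.arctan2(M[1,1],M[0,1]);sp=None
    if ang is not None: sp=np.degrees((-(ang-a)+np.pi)%(2*np.pi)-np.pi)
    print('cm',np.round(M.T@(np.array(P)-s['tool_pos'])*100,2),'spin',sp)
def st():
    s=arm.sense();M=R.from_rotvec(s['tool_rot']).as_matrix();c,sn=np.cos(C[2]),np.sin(C[2])
    Q=np.array([[c,sn,0],[-sn,c,0],[0,0,1]])
    p=Q@(s['tool_pos']-[C[0],C[1],0])
    print('t',round(float(s['clock']),2),'tcp case mm',(p*1000).round(1),'F case',(Q@s['wrist_force']).round(1),'w mm',round(s['gripper_width']*1000,1),'yaw-case',round(np.degrees(np.arctan2(M[1,1],M[0,1])-C[2]),1))
    return p
def handle(t): 
    r=np.array([-np.cos(t),np.sin(t)])*.185+np.array([np.sin(t),np.cos(t)])*.006
    return np.array([.07+r[0],0,.07+r[1]])
E
python3 - <<'E'
from h import *
st()
goal(W((-.025,-.15-B0,.16)),C[2]+np.pi/2)
E
```

```text
t 0.1 tcp case mm [-269.9  674.4  230.7] F case [-0.1  0.7  0.8] w mm 85.5 yaw-case 63.3
cm [-59.06 -62.96   7.14] spin -26.67951281062405
```

```bash
r='{"fingers":-0.2,"linear":[-59.1,-63,0],"spin":-26.7}'
python3 -m inch '[{"fingers":-0.2,"linear":[-20,-21,0],"spin":-10},{"fingers":-0.2,"linear":[-40,-42,0],"spin":-20},{"fingers":-0.2,"linear":[-59.1,-63,0],"spin":-26.7},{"fingers":-0.2,"linear":[-59.1,-63,0],"spin":-26.7},{"fingers":-0.2,"linear":[-59.1,-63,0],"spin":-26.7},{"fingers":-0.2,"linear":[-59.1,-63,0],"spin":-26.7},{"fingers":-0.2,"linear":[-59.1,-63,0],"spin":-26.7},{"fingers":-0.2,"linear":[-59.1,-63,0],"spin":-26.7},{"fingers":-0.2,"linear":[-59.1,-63,0],"spin":-26.7},{"fingers":-0.2,"linear":[-59.1,-63,0],"spin":-26.7},{"fingers":-0.2,"linear":[-59.1,-63,0],"spin":-26.7},{"fingers":-0.2,"linear":[-59.1,-63,0],"spin":-26.7},{"fingers":-0.2,"linear":[-59.1,-63,0],"spin":-26.7},{"fingers":-0.2,"linear":[-59.1,-63,0],"spin":-26.7},{"fingers":-0.2,"linear":[-59.1,-63,0],"spin":-26.7},{"fingers":-0.2,"linear":[-59.1,-63,0],"spin":-26.7},{"fingers":-0.2,"linear":[-59.1,-63,0],"spin":-26.7},{"fingers":-0.2,"linear":[-59.1,-63,0],"spin":-26.7},{"fingers":-0.2,"linear":[-59.1,-63,0],"spin":-26.7},{"fingers":-0.2,"linear":[-59.1,-63,0],"spin":-26.7}]'
python3 -c "
from h import *
st();goal(W((-.025,-.15-B0,.13)),C[2]+np.pi/2)"
```

```text
clock: 1.77
tool_pos: [0.555, -0.1353, 0.231]
tool_rot: [0.313, -3.125, -0.0]
wrist_force: [0.6, 0.4, 0.5]
gripper_width: 0.0512
t 1.77 tcp case mm [ -33.3 -126.4  231. ] F case [0.6 0.3 0.5] w mm 51.2 yaw-case 90.0
cm [-0.84 -2.7  10.1 ] spin -0.0035331351264259172
```

```bash

python3 -m inch '[{"fingers":-0.2,"linear":[-0.8,-2.7,0],"spin":0},{"fingers":-0.2,"linear":[-0.8,-2.7,4],"spin":0},{"fingers":-0.2,"linear":[-0.8,-2.7,7],"spin":0},{"fingers":-0.2,"linear":[-0.8,-2.7,10],"spin":0},{"fingers":-0.2,"linear":[-0.8,-2.7,10],"spin":0},{"fingers":-0.2,"linear":[-0.8,-2.7,10],"spin":0}]'
python3 - <<'E'
from h import *
st();goal(W((-.025,-.15-B0,.094)),C[2]+np.pi/2)
c=eyes.get_calibration('wrist');print(c)
import cv2
cv2.imwrite('pics/w1.png',eyes.read_camera('wrist'))
E
```

```text
clock: 2.27
tool_pos: [0.5666, -0.1577, 0.1301]
tool_rot: [0.314, -3.122, -0.002]
wrist_force: [-0.4, -0.2, 1.3]
gripper_width: 0.0516
t 2.27 tcp case mm [ -26.4 -150.7  130.1] F case [-0.4 -0.1  1.3] w mm 51.6 yaw-case 90.0
cm [-0.15 -0.28  3.61] spin 0.017115824280251477
{'K': array([[325.1922621 ,   0.        , 285.21380038],
       [  0.        , 325.1922621 , 207.66564152],
       [  0.        ,   0.        ,   1.        ]]), 'pose': array([[-0.19917015, -0.94415064, -0.2625087 ,  0.4995084 ],
       [ 0.97996295, -0.19135383, -0.055284  , -0.17192711],
       [ 0.00196438, -0.26825972,  0.96334462,  0.2720413 ],
       [ 0.        ,  0.        ,  0.        ,  1.        ]])}
```

View pics/w1.png

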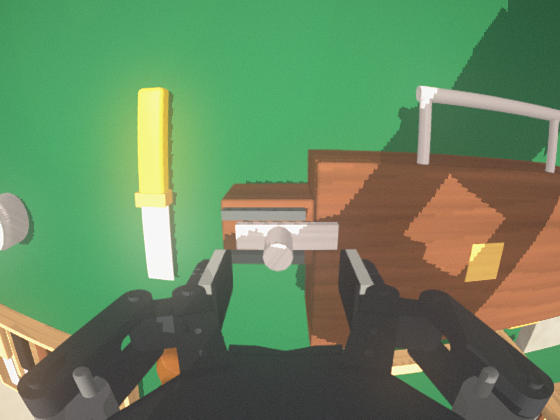

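The wrist view shows the knob (top at about 278,258) between the fingers at (218,270) and (360,270). I'll use the fisheye model to check the fit against the knob top and the handle's right corner (424,95).

```bash
cat >> h.py <<'E'
def wray(u,v,z,c=None):
    c=c or eyes.get_calibration('wrist');K=c['K'];T=c['pose']
    X=cv2.fisheye.undistortPoints(np.array([[[u,v]]],float),K,np.zeros(4))[0,0]
    d=T[:3,:3]@np.array([X[0],-X[1],-1.]);p=T[:3,3];return p+d*(z-p[2])/d[2]
def incase(P):
    c,s=np.cos(C[2]),np.sin(C[2]);q=P[:2]-np.array(C[:2]);return (np.array([c*q[0]+s*q[1],-s*q[0]+c*q[1]])*1000).round(1)
import cv2
E
python3 - <<'E'
from h import *
print('knob',incase(wray(278,258,.119)),'handleR',incase(wray(424,95,.077)),'lid FR',incase(wray(316,162,.082)),incase(wray(310,151,.082)))
st();goal(W((-.025,-.15-B0,.094)),C[2]+np.pi/2)
E
```

```text
knob [ -23.3 -155.3] handleR [-112.6  -64. ] lid FR [ -68.3 -133.3] [ -74.8 -137. ]
t 2.32 tcp case mm [ -25.  -151.3  131.9] F case [-0.1 -0.7  0.5] w mm 51.3 yaw-case 90.0
cm [-0.   -0.21  3.79] spin 0.026015064688300872
```

```bash

python3 -m inch '[{"fingers":-0.2,"linear":[0,-0.3,1.2],"spin":0},{"fingers":-0.2,"linear":[0,-0.3,2.4],"spin":0},{"fingers":-0.2,"linear":[0,-0.3,3.5],"spin":0},{"fingers":-0.2,"linear":[0,-0.3,3.5],"spin":0},{"fingers":0.3,"linear":[0,-0.3,3.5],"spin":0},{"fingers":0.7,"linear":[0,-0.3,3.5],"spin":0},{"fingers":0.8,"linear":[0,-0.3,3.5],"spin":0},{"fingers":0.8,"linear":[0,-0.3,3.5],"spin":0},{"fingers":0.8,"linear":[0,-0.3,3.5],"spin":0},{"fingers":0.8,"linear":[0,-0.3,3.5],"spin":0}]' 20
python3 -c "
from h import *
st()"
```

```text
clock: 3.15
tool_pos: [0.5688, -0.161, 0.0968]
tool_rot: [-0.314, 3.125, -0.001]
wrist_force: [-0.1, 1.4, 2.2]
gripper_width: 0.0157
t 3.15 tcp case mm [ -24.9 -154.4   96.8] F case [0.2 1.4 2.2] w mm 15.7 yaw-case 90.0
```

The knob is gripped at 15.7 mm. Now I draw the bolt.

```bash

python3 -m inch '[{"fingers":0.8,"linear":[0,-0.2,0],"spin":0},{"fingers":0.8,"linear":[0,-0.5,0],"spin":0},{"fingers":0.8,"linear":[0,-0.8,0],"spin":0},{"fingers":0.8,"linear":[0,-1.1,0],"spin":0},{"fingers":0.8,"linear":[0,-1.4,0],"spin":0},{"fingers":0.8,"linear":[0,-1.7,0],"spin":0},{"fingers":0.8,"linear":[0,-2.0,0],"spin":0},{"fingers":0.8,"linear":[0,-2.2,0],"spin":0},{"fingers":0.8,"linear":[0,-2.4,0],"spin":0},{"fingers":0.8,"linear":[0,-2.5,0],"spin":0},{"fingers":0.8,"linear":[0,-2.5,0],"spin":0},{"fingers":0.8,"linear":[0,-2.5,0],"spin":0}]'
python3 -c "
from h import *
st()"
```

```text
clock: 4.15
tool_pos: [0.5738, -0.1858, 0.0967]
tool_rot: [-0.314, 3.125, -0.001]
wrist_force: [-0.5, 0.8, 5.0]
gripper_width: 0.0148
t 4.15 tcp case mm [ -24.9 -179.7   96.7] F case [-0.3  0.9  5. ] w mm 14.8 yaw-case 90.0
```

```bash

python3 -m inch '[{"fingers":0.8,"linear":[0,-0.05,0],"spin":0},{"fingers":0.8,"linear":[0,-0.1,0],"spin":0},{"fingers":0.8,"linear":[0,-0.15,0],"spin":0},{"fingers":0.8,"linear":[0,-0.2,0],"spin":0},{"fingers":0.8,"linear":[0,-0.2,0],"spin":0}]'
python3 -c "
from h import *
st()"
python3 -m inch '[{"fingers":0.8,"linear":[0,-0.03,0],"spin":0},{"fingers":0.8,"linear":[0,-0.06,0],"spin":0},{"fingers":0.8,"linear":[0,-0.1,0],"spin":0},{"fingers":0.8,"linear":[0,-0.1,0],"spin":0}]'
python3 -c "
from h import *
st()"
```

```text
clock: 4.57
tool_pos: [0.5741, -0.1876, 0.0967]
tool_rot: [-0.314, 3.125, 0.0]
wrist_force: [-1.7, 2.0, 6.2]
gripper_width: 0.0151
t 4.57 tcp case mm [ -24.9 -181.5   96.7] F case [-1.3  2.3  6.2] w mm 15.1 yaw-case 90.0
clock: 4.9
tool_pos: [0.5744, -0.1885, 0.0968]
tool_rot: [-0.314, 3.125, 0.0]
wrist_force: [-1.1, 1.9, 6.5]
gripper_width: 0.0149
t 4.9 tcp case mm [ -24.9 -182.5   96.8] F case [-0.7  2.   6.5] w mm 14.9 yaw-case 90.0
```

```bash

python3 -m inch '[{"fingers":0.8,"linear":[0,-0.03,0],"spin":0},{"fingers":0.8,"linear":[0,-0.06,0],"spin":0},{"fingers":0.8,"linear":[0,-0.1,0],"spin":0},{"fingers":0.8,"linear":[0,-0.1,0],"spin":0}]'
python3 -c "
from h import *
st()"
python3 -m inch '[{"fingers":0.8,"linear":[0,-0.03,0],"spin":0},{"fingers":0.8,"linear":[0,-0.06,0],"spin":0},{"fingers":0.8,"linear":[0,-0.1,0],"spin":0},{"fingers":0.8,"linear":[0,-0.1,0],"spin":0}]'
python3 -c "
from h import *
st()"
```

```text
clock: 5.23
tool_pos: [0.5746, -0.1895, 0.0968]
tool_rot: [-0.314, 3.125, 0.0]
wrist_force: [-0.7, 2.5, 6.1]
gripper_width: 0.015
t 5.23 tcp case mm [ -24.9 -183.4   96.8] F case [-0.2  2.6  6.1] w mm 15.0 yaw-case 90.0
clock: 5.57
tool_pos: [0.5747, -0.1901, 0.0968]
tool_rot: [-0.313, 3.126, 0.001]
wrist_force: [-1.9, 4.1, 5.3]
gripper_width: 0.0149
t 5.57 tcp case mm [ -24.9 -184.1   96.8] F case [-1.1  4.4  5.3] w mm 14.9 yaw-case 90.0
```

```bash

python3 -m inch '[{"fingers":0.8,"linear":[0,-0.05,0],"spin":0},{"fingers":0.8,"linear":[0,-0.1,0],"spin":0},{"fingers":0.8,"linear":[0,-0.1,0],"spin":0},{"fingers":0.8,"linear":[0,-0.1,0],"spin":0}]'
python3 -c "
from h import *
st()"
```

```text
clock: 5.9
tool_pos: [0.5746, -0.1902, 0.0967]
tool_rot: [0.313, -3.126, -0.003]
wrist_force: [-1.6, 8.6, 7.6]
gripper_width: 0.0148
t 5.9 tcp case mm [ -25.  -184.2   96.7] F case [0.1 8.8 7.6] w mm 14.8 yaw-case 90.0
```

The bolt is at its end stop: the tool has stopped moving and the force rose to 8.8 N. I'll release it and move above the handle.

```bash

python3 -m inch '[{"fingers":0.3,"linear":[0,0.1,0],"spin":0},{"fingers":-0.06,"linear":[0,0.1,0],"spin":0},{"fingers":-0.06,"linear":[0,0.1,0],"spin":0},{"fingers":-0.06,"linear":[0,0.1,-2],"spin":0},{"fingers":-0.06,"linear":[0,0.1,-4],"spin":0},{"fingers":-0.06,"linear":[0,0.1,-6],"spin":0},{"fingers":-0.06,"linear":[2,3,-6],"spin":7},{"fingers":-0.06,"linear":[4,6,-6],"spin":14},{"fingers":-0.06,"linear":[6,9,-6],"spin":21},{"fingers":-0.06,"linear":[8,12,-6],"spin":28},{"fingers":-0.06,"linear":[9,15,-6],"spin":35},{"fingers":-0.06,"linear":[9,18.2,-6],"spin":42},{"fingers":-0.06,"linear":[9,18.2,-6],"spin":49},{"fingers":-0.06,"linear":[9,18.2,-6],"spin":56},{"fingers":-0.06,"linear":[9,18.2,-5.5],"spin":63},{"fingers":-0.06,"linear":[9,18.2,-5],"spin":70},{"fingers":-0.06,"linear":[9,18.2,-4.5],"spin":77},{"fingers":-0.06,"linear":[9,18.2,-4],"spin":84},{"fingers":-0.06,"linear":[9,18.2,-3.5],"spin":90},{"fingers":-0.06,"linear":[9,18.2,-3],"spin":90}]'
python3 - <<'E'
from h import *
st()
cv2.imwrite('pics/w2.png',eyes.read_camera('wrist'))
E
```

```text
clock: 7.57
tool_pos: [0.4503, -0.0311, 0.126]
tool_rot: [1.994, 2.427, -0.0]
wrist_force: [0.4, 0.2, -0.3]
gripper_width: 0.0451
t 7.57 tcp case mm [-115.2   -3.6  126. ] F case [ 0.4  0.1 -0.3] w mm 45.1 yaw-case -0.3
```

View pics/w2.png

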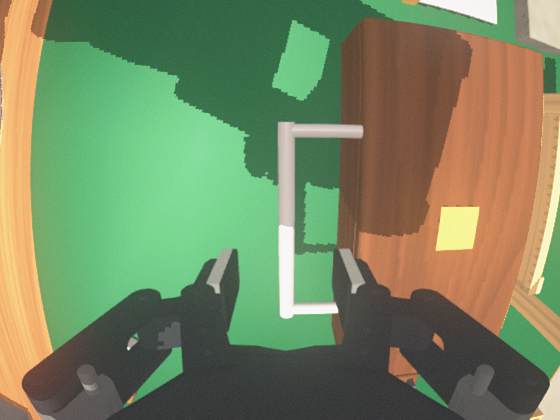

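The bar runs from (287,125) to (287,315), and the fingers are centred on column 287.

```bash
python3 - <<'E'
from h import *
st()
for p in((287,123),(287,316),(287,220)): print(incase(wray(*p,.077)))
h=handle(0);print(h)
E
```

```text
t 7.62 tcp case mm [-115.7   -3.4  125.2] F case [-0.4  0.5 -1. ] w mm 45.1 yaw-case 0.1
[-115.2   62.3]
[-114.7  -67. ]
[-115.     3.7]
[-0.115  0.     0.076]
```

```bash

python3 -m inch '[{"fingers":-0.06,"linear":[0.1,0.05,2],"spin":0},{"fingers":-0.06,"linear":[0.1,0.05,4],"spin":0},{"fingers":-0.06,"linear":[0.1,0.05,6],"spin":0},{"fingers":-0.06,"linear":[0.1,0.05,6.8],"spin":0},{"fingers":-0.06,"linear":[0.1,0.05,6.8],"spin":0},{"fingers":0.3,"linear":[0.1,0.05,6.8],"spin":0},{"fingers":0.6,"linear":[0.1,0.05,6.8],"spin":0},{"fingers":0.7,"linear":[0.1,0.05,6.8],"spin":0},{"fingers":0.9,"linear":[0.1,0.05,6.8],"spin":0},{"fingers":0.9,"linear":[0.1,0.05,6.8],"spin":0},{"fingers":0.9,"linear":[0.1,0.05,6.8],"spin":0}]' 25
python3 -c "
from h import *
st()"
```

```text
clock: 8.53
tool_pos: [0.4507, -0.03, 0.0592]
tool_rot: [1.987, 2.432, 0.0]
wrist_force: [-2.4, -1.1, 7.2]
gripper_width: 0.0092
t 8.53 tcp case mm [-114.6   -2.5   59.2] F case [-2.6 -0.6  7.2] w mm 9.2 yaw-case 0.0
```

```bash
python3 - <<'E'
from h import *
h0=handle(0)
for t in np.arange(.05,1.96,.05):
    d=(handle(t)-h0)*100; print(f'{t:.2f}: [0,{d[0]:.2f},{-d[2]:.2f}]',end='  ')
E
```

```text
0.05: [0,0.05,-0.92]  0.10: [0,0.15,-1.84]  0.15: [0,0.30,-2.76]  0.20: [0,0.49,-3.66]  0.25: [0,0.72,-4.56]  0.30: [0,1.00,-5.44]  0.35: [0,1.33,-6.31]  0.40: [0,1.69,-7.16]  0.45: [0,2.10,-7.99]  0.50: [0,2.55,-8.80]  0.55: [0,3.04,-9.58]  0.60: [0,3.57,-10.34]  0.65: [0,4.14,-11.07]  0.70: [0,4.74,-11.78]  0.75: [0,5.37,-12.45]  0.80: [0,6.04,-13.09]  0.85: [0,6.74,-13.69]  0.90: [0,7.47,-14.26]  0.95: [0,8.23,-14.80]  1.00: [0,9.01,-15.29]  1.05: [0,9.82,-15.75]  1.10: [0,10.64,-16.16]  1.15: [0,11.49,-16.53]  1.20: [0,12.36,-16.86]  1.25: [0,13.24,-17.15]  1.30: [0,14.13,-17.39]  1.35: [0,15.03,-17.58]  1.40: [0,15.95,-17.73]  1.45: [0,16.87,-17.84]  1.50: [0,17.79,-17.90]  1.55: [0,18.72,-17.91]  1.60: [0,19.64,-17.87]  1.65: [0,20.56,-17.79]  1.70: [0,21.48,-17.67]  1.75: [0,22.39,-17.50]  1.80: [0,23.29,-17.28]  1.85: [0,24.18,-17.02]  1.90: [0,25.05,-16.71]  1.95: [0,25.91,-16.36]
```

```bash

python3 -m inch '[{"fingers":0.9,"linear":[0,0.02,-0.3],"spin":0},{"fingers":0.9,"linear":[0,0.04,-0.6],"spin":0},{"fingers":0.9,"linear":[0,0.06,-0.9],"spin":0},{"fingers":0.9,"linear":[0,0.1,-1.3],"spin":0},{"fingers":0.9,"linear":[0,0.15,-1.85],"spin":0},{"fingers":0.9,"linear":[0,0.15,-1.85],"spin":0}]'
python3 -c "
from h import *
st()"
```

```text
clock: 9.03
tool_pos: [0.4521, -0.0296, 0.0777]
tool_rot: [1.988, 2.432, -0.0]
wrist_force: [-1.7, -4.6, 0.7]
gripper_width: 0.0091
t 9.03 tcp case mm [-113.2   -2.4   77.7] F case [-2.6 -4.2  0.7] w mm 9.1 yaw-case 0.0
```

```bash

python3 -m inch '[{"fingers":0.9,"linear":[0,0.15,-0.92],"spin":0},{"fingers":0.9,"linear":[0,0.34,-1.82],"spin":0},{"fingers":0.9,"linear":[0,0.57,-2.72],"spin":0},{"fingers":0.9,"linear":[0,0.85,-3.6],"spin":0},{"fingers":0.9,"linear":[0,1.18,-4.47],"spin":0},{"fingers":0.9,"linear":[0,1.54,-5.32],"spin":0},{"fingers":0.9,"linear":[0,1.54,-5.32],"spin":0}]'
python3 - <<'E'
from h import *
st()
cv2.imwrite('pics/s3.png',cv2.resize(eyes.read_camera('side')[100:310,180:460],None,fx=2.6,fy=2.6))
E
```

```text
clock: 9.62
tool_pos: [0.467, -0.0265, 0.132]
tool_rot: [-1.988, -2.432, 0.001]
wrist_force: [-5.8, -5.5, 2.7]
gripper_width: 0.0086
t 9.62 tcp case mm [-98.   -2.4 132. ] F case [-6.8 -4.2  2.7] w mm 8.6 yaw-case 0.0
```

View pics/s3.png

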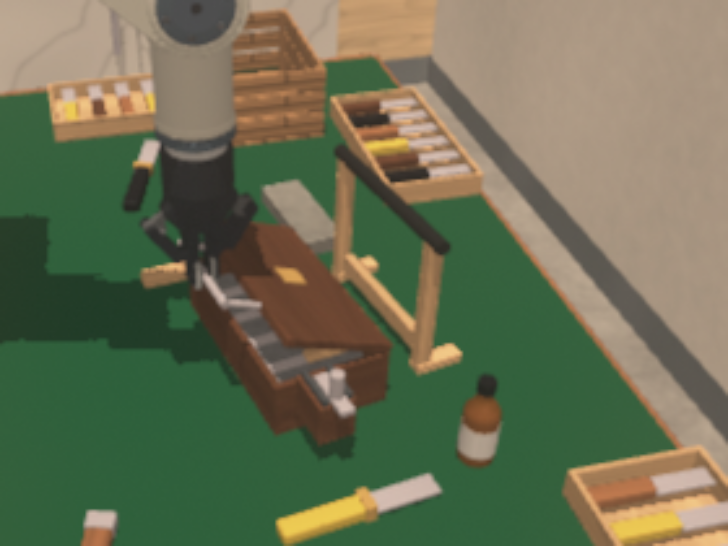

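The lid is lifting cleanly, clear of the drawn bolt, so I continue the arc.

```bash

python3 -m inch '[{"fingers":0.9,"linear":[0,0.35,-0.83],"spin":0},{"fingers":0.9,"linear":[0,0.76,-1.64],"spin":0},{"fingers":0.9,"linear":[0,1.25,-2.42],"spin":0},{"fingers":0.9,"linear":[0,1.78,-3.18],"spin":0},{"fingers":0.9,"linear":[0,2.35,-3.91],"spin":0},{"fingers":0.9,"linear":[0,2.95,-4.62],"spin":0},{"fingers":0.9,"linear":[0,3.58,-5.29],"spin":0},{"fingers":0.9,"linear":[0,4.25,-5.93],"spin":0},{"fingers":0.9,"linear":[0,4.25,-5.93],"spin":0}]'
python3 -c "
from h import *
st()"
```

```text
clock: 10.42
tool_pos: [0.5078, -0.0183, 0.1915]
tool_rot: [-1.987, -2.432, 0.004]
wrist_force: [-13.1, -7.4, 14.3]
gripper_width: 0.009
t 10.42 tcp case mm [-56.3  -2.5 191.5] F case [-14.3  -4.7  14.3] w mm 9.0 yaw-case 0.0
```

```bash

python3 -m inch '[{"fingers":0.9,"linear":[0,-0.1,-0.1],"spin":0},{"fingers":0.9,"linear":[0,-0.15,-0.15],"spin":0},{"fingers":0.9,"linear":[0,-0.15,-0.15],"spin":0}]'
python3 - <<'E'
from h import *
st();s=arm.sense();print(s['torque'].round(2))
E
```

```text
clock: 10.67
tool_pos: [0.5077, -0.0183, 0.1917]
tool_rot: [1.987, 2.432, 0.001]
wrist_force: [-0.7, -3.7, 2.5]
gripper_width: 0.0086
t 10.67 tcp case mm [-56.5  -2.4 191.7] F case [-1.5 -3.5  2.5] w mm 8.6 yaw-case 0.0
[-0.79  0.32 -0.08]
```

```bash

python3 -m inch '[{"fingers":0.9,"linear":[0,0.46,-0.42],"spin":0},{"fingers":0.9,"linear":[0,0.93,-0.82],"spin":0},{"fingers":0.9,"linear":[0,1.66,-1.39],"spin":0},{"fingers":0.9,"linear":[0,2.42,-1.93],"spin":0},{"fingers":0.9,"linear":[0,3.2,-2.42],"spin":0},{"fingers":0.9,"linear":[0,4.01,-2.88],"spin":0},{"fingers":0.9,"linear":[0,4.83,-3.29],"spin":0},{"fingers":0.9,"linear":[0,4.83,-3.29],"spin":0}]'
python3 -c "
from h import *
st()"
```

```text
clock: 11.33
tool_pos: [0.556, -0.0084, 0.2254]
tool_rot: [1.988, 2.432, 0.001]
wrist_force: [-3.0, -4.4, 8.7]
gripper_width: 0.0091
t 11.33 tcp case mm [ -7.1  -2.3 225.4] F case [-3.8 -3.7  8.7] w mm 9.1 yaw-case 0.0
```

```bash
python3 - <<'E'
from h import *
p0=np.array([-.66,22.44])
for t in np.arange(1.1,2.0,.05):
    f=t+.0324; p=np.array([7.32-18.51*np.cos(f),5.96+18.51*np.sin(f)])-p0
    print(f'{t:.2f}: [0,{p[0]:.2f},{-p[1]:.2f}]',end='  ')
E
```

```text
1.10: [0,0.12,-0.28]  1.15: [0,0.97,-0.65]  1.20: [0,1.84,-0.98]  1.25: [0,2.72,-1.27]  1.30: [0,3.61,-1.51]  1.35: [0,4.51,-1.70]  1.40: [0,5.43,-1.85]  1.45: [0,6.35,-1.96]  1.50: [0,7.27,-2.02]  1.55: [0,8.19,-2.03]  1.60: [0,9.12,-1.99]  1.65: [0,10.04,-1.91]  1.70: [0,10.96,-1.79]  1.75: [0,11.87,-1.62]  1.80: [0,12.77,-1.40]  1.85: [0,13.65,-1.14]  1.90: [0,14.53,-0.83]  1.95: [0,15.39,-0.48]
```

```bash

python3 -m inch '[{"fingers":0.9,"linear":[0,0.12,-0.28],"spin":0},{"fingers":0.9,"linear":[0,0.97,-0.65],"spin":0},{"fingers":0.9,"linear":[0,1.84,-0.98],"spin":0},{"fingers":0.9,"linear":[0,2.72,-1.27],"spin":0},{"fingers":0.9,"linear":[0,3.61,-1.51],"spin":0},{"fingers":0.9,"linear":[0,4.51,-1.70],"spin":0},{"fingers":0.9,"linear":[0,5.43,-1.85],"spin":0},{"fingers":0.9,"linear":[0,6.35,-1.96],"spin":0},{"fingers":0.9,"linear":[0,7.27,-2.02],"spin":0},{"fingers":0.9,"linear":[0,7.27,-2.02],"spin":0}]'
python3 -c "
from h import *
st()"
```

```text
clock: 12.17
tool_pos: [0.6275, 0.006, 0.2444]
tool_rot: [1.987, 2.431, 0.001]
wrist_force: [2.2, -3.4, 1.2]
gripper_width: 0.0088
t 12.17 tcp case mm [ 65.8  -2.4 244.4] F case [ 1.5 -3.8  1.2] w mm 8.8 yaw-case 0.0
```

```bash

python3 -m inch '[{"fingers":0.9,"linear":[0,0.92,-0.01],"spin":0},{"fingers":0.9,"linear":[0,1.85,0.03],"spin":0},{"fingers":0.9,"linear":[0,2.77,0.11],"spin":0},{"fingers":0.9,"linear":[0,3.2,0.17],"spin":0},{"fingers":0.9,"linear":[0,3.69,0.23],"spin":0},{"fingers":0.9,"linear":[0,4.15,0.31],"spin":0},{"fingers":0.9,"linear":[0,4.6,0.4],"spin":0},{"fingers":0.9,"linear":[0,5.05,0.51],"spin":0},{"fingers":0.9,"linear":[0,5.5,0.62],"spin":0},{"fingers":0.9,"linear":[0,5.5,0.62],"spin":0}]'
python3 -c "
from h import *
st()"
```

```text
clock: 13.0
tool_pos: [0.6808, 0.0169, 0.2377]
tool_rot: [1.988, 2.432, 0.001]
wrist_force: [2.2, -4.7, 0.7]
gripper_width: 0.009
t 13.0 tcp case mm [120.2  -2.2 237.7] F case [ 1.2 -5.   0.7] w mm 9.0 yaw-case 0.0
```

```bash

python3 -m inch '[{"fingers":0.9,"linear":[0,0.2,0.05],"spin":0},{"fingers":0.9,"linear":[0,0.4,0.11],"spin":0},{"fingers":0.9,"linear":[0,0.6,0.17],"spin":0},{"fingers":0.9,"linear":[0,0.8,0.23],"spin":0},{"fingers":0.9,"linear":[0,1.0,0.3],"spin":0},{"fingers":0.9,"linear":[0,1.0,0.3],"spin":0}]'
python3 -c "
from h import *
st()"
```

```text
clock: 13.5
tool_pos: [0.69, 0.0188, 0.2345]
tool_rot: [1.988, 2.432, 0.0]
wrist_force: [1.5, -3.9, 1.5]
gripper_width: 0.0088
t 13.5 tcp case mm [129.6  -2.2 234.5] F case [ 0.7 -4.1  1.5] w mm 8.8 yaw-case 0.0
```

```bash

python3 -m inch '[{"fingers":0.9,"linear":[0,0.1,0.03],"spin":0},{"fingers":0.9,"linear":[0,0.2,0.07],"spin":0},{"fingers":0.9,"linear":[0,0.3,0.1],"spin":0},{"fingers":0.9,"linear":[0,0.3,0.1],"spin":0}]'
python3 - <<'E'
from h import *
st()
cv2.imwrite('pics/s4.png',cv2.resize(eyes.read_camera('side')[90:280,200:450],None,fx=3,fy=3,interpolation=cv2.INTER_CUBIC))
E
```

```text
clock: 13.83
tool_pos: [0.6926, 0.0193, 0.2336]
tool_rot: [-1.988, -2.432, 0.0]
wrist_force: [0.1, -4.0, 1.6]
gripper_width: 0.0089
t 13.83 tcp case mm [132.3  -2.2 233.6] F case [-0.7 -3.9  1.6] w mm 8.9 yaw-case 0.0
```

View pics/s4.png

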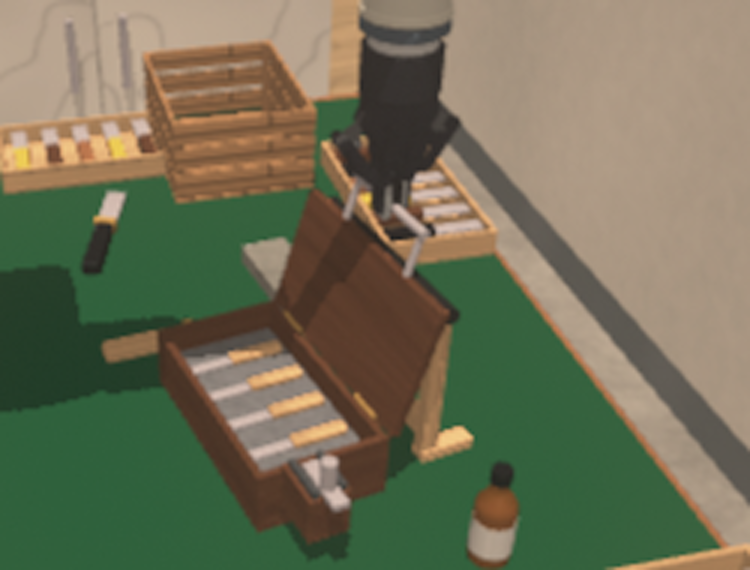

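The lid is leaning back, almost at the bar, and the bolt is still drawn. I creep on.

```bash

python3 -m inch '[{"fingers":0.9,"linear":[0,0.1,0.03],"spin":0},{"fingers":0.9,"linear":[0,0.2,0.07],"spin":0},{"fingers":0.9,"linear":[0,0.3,0.1],"spin":0},{"fingers":0.9,"linear":[0,0.3,0.1],"spin":0}]'
python3 -c "
from h import *
st()"
```

```text
clock: 14.22
tool_pos: [0.6955, 0.0199, 0.2324]
tool_rot: [-1.988, -2.432, 0.0]
wrist_force: [0.2, -4.7, 1.3]
gripper_width: 0.0087
t 14.22 tcp case mm [135.2  -2.2 232.4] F case [-0.7 -4.7  1.3] w mm 8.7 yaw-case 0.0
```

```bash

python3 -m inch '[{"fingers":0.9,"linear":[0,0.05,0.02],"spin":0},{"fingers":0.9,"linear":[0,0.1,0.04],"spin":0},{"fingers":0.9,"linear":[0,0.15,0.05],"spin":0},{"fingers":0.9,"linear":[0,0.2,0.07],"spin":0},{"fingers":0.9,"linear":[0,0.2,0.07],"spin":0}]'
python3 -c "
from h import *
st()"
```

```text
clock: 14.63
tool_pos: [0.6972, 0.0203, 0.2317]
tool_rot: [-1.988, -2.432, 0.001]
wrist_force: [-1.0, -4.6, -0.2]
gripper_width: 0.0089
t 14.63 tcp case mm [137.   -2.2 231.7] F case [-1.8 -4.3 -0.2] w mm 8.9 yaw-case 0.0
```

```bash

python3 -m inch '[{"fingers":0.9,"linear":[0,0.05,0.02],"spin":0},{"fingers":0.9,"linear":[0,0.1,0.04],"spin":0},{"fingers":0.9,"linear":[0,0.15,0.06],"spin":0},{"fingers":0.9,"linear":[0,0.15,0.06],"spin":0}]'
python3 -c "
from h import *
st()"
```

```text
clock: 14.97
tool_pos: [0.6987, 0.0206, 0.2311]
tool_rot: [-1.988, -2.432, 0.001]
wrist_force: [-1.1, -5.0, -0.3]
gripper_width: 0.0087
t 14.97 tcp case mm [138.5  -2.2 231.1] F case [-2.  -4.7 -0.3] w mm 8.7 yaw-case 0.0
```

```bash

python3 -m inch '[{"fingers":0.9,"linear":[0,0.05,0.02],"spin":0},{"fingers":0.9,"linear":[0,0.1,0.04],"spin":0},{"fingers":0.9,"linear":[0,0.1,0.04],"spin":0}]'
python3 -c "
from h import *
st()"
```

```text
clock: 15.22
tool_pos: [0.6991, 0.0207, 0.2311]
tool_rot: [-1.987, -2.431, 0.002]
wrist_force: [-5.8, -6.0, 4.2]
gripper_width: 0.0085
t 15.22 tcp case mm [138.9  -2.1 231.1] F case [-6.9 -4.7  4.2] w mm 8.5 yaw-case 0.0
```

Contact: the tool stopped short and the tangential push rose from about 1.8 N to 7.9 N. I hold to confirm the reading.

```bash

python3 -m inch '[{"fingers":0.9,"linear":[0,0,0],"spin":0},{"fingers":0.9,"linear":[0,0,0],"spin":0},{"fingers":0.9,"linear":[0,0,0],"spin":0}]'
python3 -c "
from h import *
st()"
```

```text
clock: 15.47
tool_pos: [0.6991, 0.0207, 0.2311]
tool_rot: [-1.987, -2.432, 0.002]
wrist_force: [-4.6, -5.6, 3.8]
gripper_width: 0.0084
t 15.47 tcp case mm [138.9  -2.2 231.1] F case [-5.6 -4.6  3.8] w mm 8.4 yaw-case 0.0
```

```bash

python3 -m inch '[{"fingers":0.6,"linear":[0,0,0],"spin":0},{"fingers":0.3,"linear":[0,0,0],"spin":0},{"fingers":0.2,"linear":[0,0,0],"spin":0},{"fingers":0.2,"linear":[0,0,0],"spin":0},{"fingers":0.2,"linear":[0,0,-0.5],"spin":0},{"fingers":0.2,"linear":[0,0,-1.5],"spin":0},{"fingers":0.2,"linear":[0,0,-3],"spin":0},{"fingers":0.2,"linear":[0,0,-5],"spin":0},{"fingers":0.2,"linear":[0,0,-7],"spin":0},{"fingers":0.2,"linear":[0,0,-9],"spin":0},{"fingers":0.2,"linear":[0,-3,-10],"spin":0},{"fingers":0.2,"linear":[0,-6,-10],"spin":0},{"fingers":0.2,"linear":[0,-9,-10],"spin":0},{"fingers":0.2,"linear":[0,-12,-10],"spin":0},{"fingers":0.2,"linear":[0,-15,-10],"spin":0},{"fingers":0.2,"linear":[0,-18,-10],"spin":0},{"fingers":0.2,"linear":[0,-18,-10],"spin":0},{"fingers":0.2,"linear":[0,-18,-10],"spin":0}]'
python3 - <<'E'
from h import *
st()
a=eyes.read_camera('side')[110:290,200:430];b=eyes.read_camera('scene')[170:330,180:410]
f=lambda i:cv2.resize(i,(400,int(400*i.shape[0]/i.shape[1])),interpolation=cv2.INTER_CUBIC)
a=cv2.resize(a,(690,540),interpolation=cv2.INTER_CUBIC)
cv2.imwrite('pics/s5.png',a);cv2.imwrite('pics/c5.png',cv2.resize(b,(690,480),interpolation=cv2.INTER_CUBIC))
E
```

```text
clock: 16.97
tool_pos: [0.523, -0.0151, 0.3326]
tool_rot: [1.988, 2.43, 0.003]
wrist_force: [0.6, 0.9, 1.0]
gripper_width: 0.0344
t 16.97 tcp case mm [-40.8  -2.3 332.6] F case [0.7 0.8 1. ] w mm 34.4 yaw-case -0.0
```

View pics/s5.png

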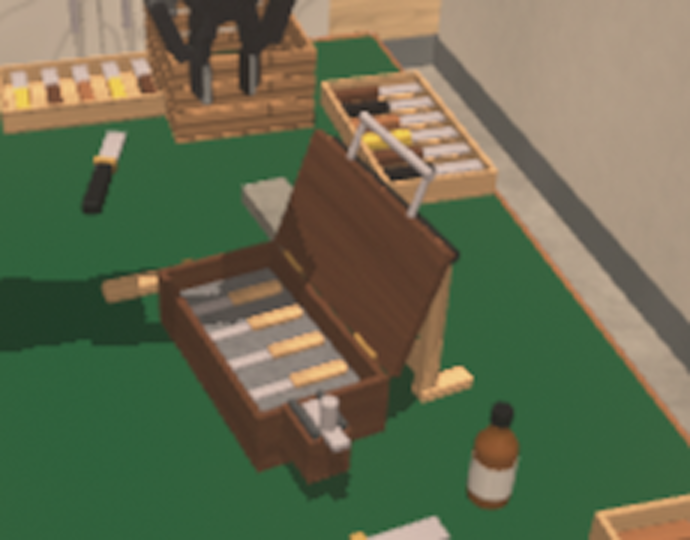

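View pics/c5.png

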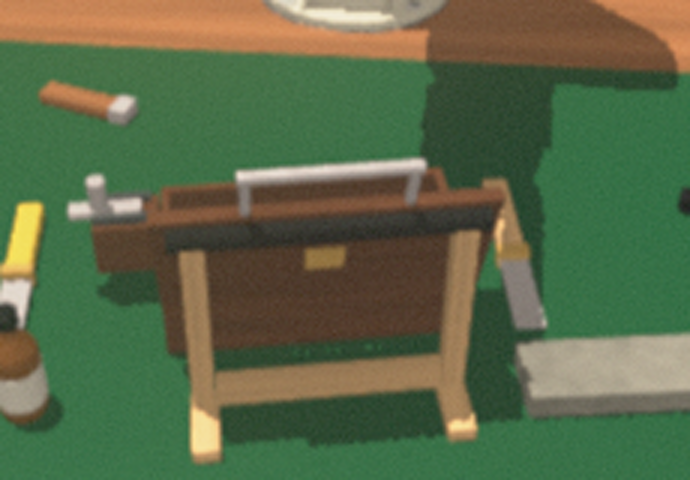

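The side view shows the lid leaning on the bar, with the handle from (365,118) to (432,175), and the bolt drawn. The scene view shows the handle from (242,178) to (420,165) and the goods undisturbed. I'll check the lid angle numerically.

```bash
python3 - <<'E'
from h import *
from scipy.optimize import least_squares
o={'side':np.array([(365,118),(432,174)])/3+[200,110]-.33,'scene':np.array([(421,165),(241,178)])/3+[180,170]-.33}
def r(t):
    h=handle(t[0]);P=[W(h+[0,y-.002,0]) for y in(.063,-.063)]
    return np.concatenate([(proj(n,P)-o[n]).ravel() for n in o])
f=least_squares(r,[1.8]);print('lid',f.x,'resid',r(f.x).round(1));st()
a=arm.sense();print(a['clock']);print(arm.close_job())
E
```

```text
lid [1.91995455] resid [-0.  -0.  -0.2  0.6 -0.1  0.1 -0.7  0. ]
t 17.07 tcp case mm [-39.3  -2.4 332. ] F case [-0.1 -0.5  0.7] w mm 33.9 yaw-case 0.0
17.0667
the job is handed in; nothing more can be done
None
```

The case is open for display: the bolt is drawn fully back and the lid leans on the rest bar. I handed the job in at 17.1 s.

- **Bolt:** I gripped the knob and drew the bolt until the tool stopped moving and the force rose to about 9 N. It sits about 2 mm further out than my image fit predicted. The close-up camera showed a similar sideways offset in the fit, so I take this as measurement error and not a short draw.
- **Lid:** I swung it over slowly and stopped at contact. The push at the handle rose from about 1.8 N (hinge friction) to 7.9 N, then settled at about 6.5 N. I then let go and moved clear.
- **Forces on the way:** The grip slid slightly on the handle bar partway up, which gave about 20 N of strain along the lid. I eased it off and it did not come back in strength.
- **Last checks:** After release, the two fixed cameras put the lid at 1.92 rad, matching the 1.92 rad I predicted for contact. The bolt is still out, and the goods in view look undisturbed. The tin and the far-left knife were outside the last close-ups or only partly in them. The robot is touching nothing.

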